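# Load the calibration target into its backlit holder

### The arm

A 6-joint arm with a two-finger parallel gripper is mounted at the origin on the work surface. World frame = base frame: x ahead of the robot, y to its left, z up, the work surface at z = 0. Lengths are in m, angles in rad, forces in N, time in s.
With the tool pointing down it reaches from about 0.35 to 0.8 m from the base axis. Payload 7.3 kg.
Tool frame: the origin (TCP) lies midway between the tips of the shut fingers; the grasp point (between the pads) lies 19 mm behind it; z points along the fingers, y is the line along which they close (so a half turn about z gives the same grasp; the last joint's range is limited). The gripper opens to 85 mm and grips with 20 to 120 N. Pads are 22 mm wide; open, the fingers measure 114 mm over their backs; the gripper's body (76 mm by 85 mm) begins 54 mm behind the grasp point. The pads swing forward as they close: fully open they stand 13 mm farther back than shut.
Start: joints at [1.142, 0.342, 1.524, -0, 1.275, -0.146], TCP at [0.146, 0.504, 0.231] pointing down, gripper open.
Joint ranges: [-2.53, 2.53], [-0.77, 2.02], [0.04, 2.7], [-1, 4.14], [0.28, 2.66], [-3.11, 3.11]. Speed limits (rad/s): [2.57, 2.57, 3.14, 3.14, 3.14, 3.14].

### API

Orientations are given as [roll, pitch, yaw] about the fixed x, y, z axes, in that order (R = Rz(yaw) Ry(pitch) Rx(roll)).
In Python, from rig import robot gives the robot as it stands. The module is installed in compiled form; this text tells all that it offers.
- The arm moves only by the tool step_arm, never from a script. Its argument "steps" is a list that holds one entry, the list of rows, each a list of 7 numbers: the shift along the tool's x, y, z in m, then the turn, a rotation vector about the tool's x, y, z in rad, then the opening, from -1 (shut) to 1 (fully open), so that 0 is half open. A call has 1 to 20 rows; each row shifts and turns the commanded pose from where the row before left it, along the tool's axes as they then stand; what a row does not reach is not made up. A row lasts 1/10 s, in which the tool goes at most 50 mm and 8.59 degrees, less where a joint would pass 70% of its speed; a pose out of reach is approached as far as the arm can. A call is refused whole if a number of a shift passes 0.05 or a number of a turn 0.15, either way. A call with a gripper value outside its range is refused whole. The fingers move at their own pace and stop on an object; "force" is the grip in N (left out, the last holds). Time passes only in rows, so rows that do not move let the fingers close. It gives the time, the measured TCP pose, the force, the opening and the grip force at its end, in the units of the state.
- robot.get_state(): the state, without advancing time (a new reading comes with each control period).
- robot.snapshot(name): name is "side" or "top" or "wrist"; returns a dict with "pixels" (384x512x3 uint8, red, green, blue), "camera_matrix" (3x3 intrinsics, pixels), "k1" (the pictures are not rectified: a ray, as slopes to the right and down, at radius r is drawn at 1 + k1 r^2 times it, then the intrinsics apply), "origin" and "rotation" of the camera in the world. Camera axes: x right, y up, looking along -z (the intrinsics and any distortion apply to the point x, -y, -z); pixel columns grow to the right and rows downward; lengths in m; the calibration is good to about 2 mm. A picture is of the moment at which its call begins. There is no depth.
- robot.job_done(): hands the job in; it is judged then, once.
The state is a dict: "t": time; "q": joint angles; "joint_vel": joint speeds; "tau": joint torques, N m; "eef_pos": TCP position; "orientation": TCP orientation; "ft_force": force on the tool from outside, world axes, zero at the start; "wrist_torque": the same for the moment, N m; "grip_width": opening from 0.0 (shut) to 1.0 (fully open); "grasp_force": force on a finger pad.
Only numpy, scipy, OpenCV 4.12 (cv2) and the standard library are available. Lean on these libraries where they do the work, as an engineer would, in place of code of your own. Each camera call takes 0.05 s, during which the arm holds its last target. There are 200 camera calls.

### The job

The calibration target slide has been shoved handle-first under the low instrument shelf. Pull it completely clear of the shelf, take it by its orange handle, and slide its dotted blade, dots up, into the slot of the backlit holder until it is fully home with the handle's shoulder against the holder's front; then let go. Leave the computer mouse, the lens and the parts box where they are.

Things in the scene. Friction and masses are not known exactly. Their poses are not given: they have to be found in the camera images.
- slide: Target slide, loose, 0.16 kg, lying dots up: blue metal blade with white dotted face, 100 long x 44 wide x 8 thick, in line with an orange handle 90 long x 28 wide x 20 high; undersides flush. Origin: underside, mid-width, at the shoulder where they meet. +x to the blade's tip (at 100 mm; handle's end at -90), +z up. It starts with the handle and 15 to 30 mm of blade under the shelf.
- slide_grip (a point): Centre of the slide's handle: 45 mm behind the shoulder, 10 mm above the underside; axes as the slide's. The slide's centre of mass is within 15 mm of the shoulder.
- shelf: Low dark steel shelf, fixed: board 240 wide x 200 deep, underside 36, top 44 mm above the table, on two 10 mm side walls; open at the front, 220 wide. On it, 110 mm back from the front edge, a white power supply 150 wide x 80 deep x 110 high. Origin: on the table under the front edge's middle. +x points out of the opening (board at x = -200 to 0), +z up.
- holder: Backlit holder, fixed: aluminium block 130 deep x 100 wide, black roof (top 64 mm high) with a 32 x 82 window. Level slot in its front, 48 wide x 13 high (floor 45, ceiling 58 mm above the table), 106 deep; the handle is too high to enter, so its shoulder stops on the front face. Origin: on the table under the middle of the front face. +x points out of the mouth, y across, +z up.
- holder_slot (a point): Middle of the slot's floor at the front face, 45 mm above the table; axes as the holder's. When home, the slide's origin is here and its +x is the holder's -x. In front of the face the floor runs on 8 mm as a lip, then ramps down 8 mm to 18 mm out; side guides flare from 48 to about 63 wide over 11 mm.
- mouse: Black computer mouse, loose, 100 x 58 x 30 high; leave alone. Origin: centre of underside.
- lens: Dark steel lens cell with glass, loose, diameter 52, 30 high; leave alone. Origin: centre of underside.
- partsbox: Open cardboard parts box, loose, 110 x 80 x 45 high; leave alone. Origin: centre of underside.
Mind the look-alikes: they are no part of the job. Of the things that look like the slide, the middle-sized one is meant.

How it is judged:
On the way:
1. the slide's whole handle is out from under the shelf, past its front edge (x of slide_grip in the frame of shelf above 0.045 m), for 0.2 s.
At the end, for the whole second after the job is handed in: The slide's blade is in the holder's slot, dots up (within 0.12 rad of level, 0.1 rad of the slot's line, 6 mm of its middle and at slot height), with its shoulder within 5 mm of the holder's front face, released and at rest (x of slide in the frame of holder between -0.006 and 0.005 m and y of slide in the frame of holder between -0.006 and 0.006 m and z of slide in the frame of holder between 0.041 and 0.054 m and angle between the x axis of slide and the x axis of holder, either way round below 0.1 rad and angle between slide's own z axis and vertical below 0.12 rad and linear speed of slide below 0.02 m/s); the robot touches nothing.
It fails at once if the computer mouse is moved more than 25 mm (distance of mouse from where it was at the start of the episode above 0.025 m).
It fails at once if the lens is moved more than 25 mm (distance of lens from where it was at the start of the episode above 0.025 m).
It fails at once if the parts box is moved more than 25 mm (distance of partsbox from where it was at the start of the episode above 0.025 m).
It also fails if it takes over 64 s, if anything falls off the work surface, if the arm or the gripper's body presses on something with over 40 N, if the wrist force passes 120 N, or if a joint passes its speed limit or range.

## Working session

There is one attempt and no reset: what is moved stays moved. The work goes in short steps, Python scripts to look and compute and a tool call to move; the robot and the scene stay as the last step left them, time stands still between calls to the robot, and variables do not carry over. Pictures are saved under pics/ and viewed, at most 10 in all, crops included, and the job is handed in when it is done.

Besides the shell and the picture viewer there is one more tool, called after "Emit:" in YAML: its name, and indented under it one key for each argument. step_arm: Moves the arm, as the interface text tells. Its arguments: {"type":"object","properties":{"steps":{"type":"array"},"force":{"type":"number"}},"required":["steps"]}

```bash
mkdir -p pics; cat > h.py <<'E'
import numpy as np, cv2
from rig import robot
def snap(name,fn=None):
    s=robot.snapshot(name)
    if fn: cv2.imwrite('pics/'+fn,cv2.cvtColor(s['pixels'],cv2.COLOR_RGB2BGR))
    return s
def ray(s,u,v):
    K=s['camera_matrix']; d=np.array([s['k1'],0,0,0,0],float)
    p=cv2.undistortPoints(np.array([[[u,v]]],float),np.array(K,float),d)[0,0]
    return np.array(s['origin']),np.array(s['rotation'])@np.array([p[0],-p[1],-1])
def onz(s,u,v,z):
    o,r=ray(s,u,v); return o+r*(z-o[2])/r[2]
def proj(s,P):
    c=np.array(s['rotation']).T@(np.array(P)-s['origin']); x,y=c[0]/-c[2],-c[1]/-c[2]
    f=1+s['k1']*(x*x+y*y); p=np.array(s['camera_matrix'])@[x*f,y*f,1]; return p[:2]
E
python3 - <<'E'
from h import *
a=snap('top');b=snap('side')
im=np.hstack([a['pixels'],b['pixels']])
cv2.imwrite('pics/a.png',cv2.cvtColor(a['pixels'],cv2.COLOR_RGB2BGR));cv2.imwrite('pics/b.png',cv2.cvtColor(b['pixels'],cv2.COLOR_RGB2BGR))
for s in(a,b):print(s['origin'],s['rotation'],s['camera_matrix'],s['k1'])
print(robot.get_state())
E
```

```text
[0.2987751  0.11925005 1.2578572 ] [ 0.19222763  0.00633285 -1.58274801] [[472.08459999   0.         256.30421922]
 [  0.         472.08459999 195.37853292]
 [  0.           0.           1.        ]] 0.01719099945462253
[-0.0995575  -0.69468782  1.04294371] [ 0.81084643  0.01348943 -0.68555526] [[482.81985493   0.         252.59314958]
 [  0.         482.81985493 196.14880804]
 [  0.           0.           1.        ]] -0.09718234455585878
{'t': 0.1, 'q': array([ 1.14200592e+00,  3.42644549e-01,  1.52495123e+00,  3.66131120e-05,
        1.27537800e+00, -1.46015666e-01]), 'joint_vel': array([-0.00099169, -0.00166321, -0.00363827, -0.00234959, -0.00013385,
       -0.00114836]), 'tau': array([ 2.80888533e-03, -4.34448230e+01, -2.46490753e+01, -1.13137125e-04,
        4.72334999e-03, -1.05351060e-05]), 'eef_pos': array([0.14630963, 0.50382325, 0.23068948]), 'orientation': array([-3.14023131e+00, -2.35591008e-04,  2.85880707e+00]), 'ft_force': array([ 0.41133863, -0.05653861, -0.9272935 ]), 'wrist_torque': array([0.01113082, 0.03402768, 0.02762693]), 'grasp_force': 0.0, 'grip_width': 1.0004591151085924}
```

View pics/a.png

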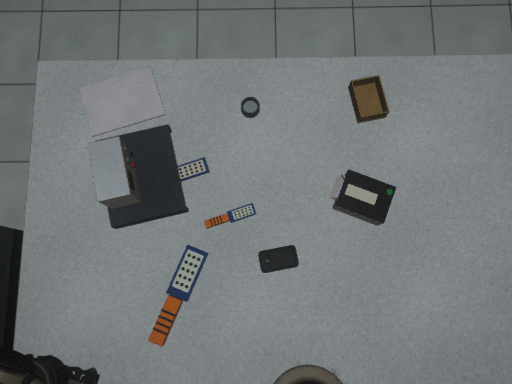

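View pics/b.png

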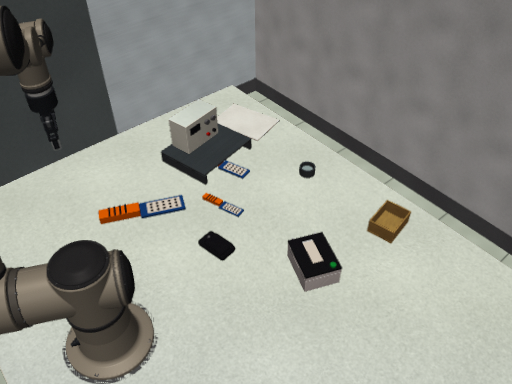

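The top view shows three look-alikes: blade under the shelf at (193,170), small slide at (230,216), and large slide at (180,295). The one under the shelf fits the description, being middle-sized with its handle hidden. The holder is at (363,197) with its mouth facing left (lip at 337,188). The mouse is at (278,259), the lens at (250,107) and the parts box at (368,99). I'll measure these and check a crop.

```bash
cat >> h.py <<'E'
from scipy.spatial.transform import Rotation as R
_snap=snap
def snap(name,fn=None):
    s=dict(_snap(name,fn)); r=np.array(s['rotation'])
    if r.ndim==1: s['rotation']=R.from_euler('xyz',r).as_matrix()
    return s
def hsv(s): return cv2.cvtColor(s['pixels'],cv2.COLOR_RGB2HSV)
E
python3 - <<'E'
from h import *
a=snap('top');H=hsv(a)
cr=cv2.cvtColor(a['pixels'][110:240,80:410],cv2.COLOR_RGB2BGR)
# 2 crops: slide/shelf x3
cv2.imwrite('pics/c.png',cv2.resize(np.hstack([a['pixels'][140:240,160:270,::-1],a['pixels'][150:250,310:420,::-1]]),None,fx=3.6,fy=3.6,interpolation=cv2.INTER_CUBIC))
m=cv2.inRange(H,(100,100,40),(125,255,255))
m=cv2.morphologyEx(m,cv2.MORPH_CLOSE,np.ones((9,9)))
for c in cv2.findContours(m,0,2)[0]:
    if cv2.contourArea(c)>60:
        b=cv2.boxPoints(cv2.minAreaRect(c)); w=[onz(a,*p,.008)[:2] for p in b]
        print('blue',b.round(1).tolist(),np.round(w,3).tolist())
dk=cv2.inRange(H,(0,0,0),(180,255,75))
for c in cv2.findContours(dk,0,2)[0]:
    if cv2.contourArea(c)>150:
        b=cv2.boxPoints(cv2.minAreaRect(c)); print('dark',cv2.contourArea(c),b.round(1).tolist(),np.round([onz(a,*p,.04)[:2] for p in b],3).tolist())
for n,u,v,z in[('shelf front top',171,126,.044),('shelf front bot',187,210,.044),('backbot',113,227,.044),('mouse',278,259,.03),('lens',250,107,.03),('box',368,99,.04)]:
    print(n,onz(a,u,v,z).round(3))
E
```

```text
blue [[165.8000030517578, 292.3999938964844], [187.3000030517578, 244.10000610351562], [207.39999389648438, 253.10000610351562], [186.0, 301.29998779296875]] [[0.289, 0.362], [0.413, 0.308], [0.389, 0.255], [0.266, 0.309]]
blue [[227.10000610351562, 211.3000030517578], [252.0, 203.0], [255.5, 213.5], [230.60000610351562, 221.8000030517578]] [[0.5, 0.203], [0.521, 0.136], [0.493, 0.127], [0.471, 0.194]]
dark 159.0 [[289.0, 377.0], [327.0, 377.0], [327.0, 383.0], [289.0, 383.0]] [[0.084, 0.05], [0.083, -0.043], [0.069, -0.042], [0.07, 0.05]]
dark 785.0 [[257.0, 251.1999969482422], [294.29998779296875, 243.6999969482422], [298.70001220703125, 265.70001220703125], [261.3999938964844, 273.1000061035156]] [[0.39, 0.124], [0.408, 0.028], [0.352, 0.018], [0.334, 0.114]]
dark 4427.5 [[0.0, 383.0], [0.0, 225.0], [99.0, 225.0], [99.0, 383.0]] [[0.08, 0.752], [0.466, 0.789], [0.463, 0.534], [0.076, 0.513]]
dark 2103.5 [[329.1000061035156, 207.10000610351562], [343.79998779296875, 167.39999389648438], [396.6000061035156, 187.0], [381.8999938964844, 226.6999969482422]] [[0.502, -0.066], [0.609, -0.109], [0.554, -0.245], [0.449, -0.2]]
dark 5240.5 [[86.5, 142.39999389648438], [169.6999969482422, 123.19999694824219], [190.0, 211.1999969482422], [106.80000305175781, 230.39999389648438]] [[0.687, 0.579], [0.738, 0.356], [0.496, 0.298], [0.449, 0.513]]
dark 282.5 [[241.0, 97.0], [259.0, 97.0], [259.0, 117.0], [241.0, 117.0]] [[0.811, 0.163], [0.81, 0.113], [0.753, 0.114], [0.753, 0.163]]
dark 1261.0 [[346.6000061035156, 82.5], [378.1000061035156, 74.19999694824219], [389.0, 115.69999694824219], [357.6000061035156, 124.0]] [[0.849, -0.128], [0.872, -0.215], [0.751, -0.238], [0.729, -0.152]]
shelf front top [0.729 0.352 0.044]
shelf front bot [0.499 0.305 0.044]
backbot [0.457 0.496 0.044]
mouse [0.37 0.07 0.03]
lens [0.786 0.139 0.03 ]
box [ 0.8   -0.184  0.04 ]
```

View pics/c.png

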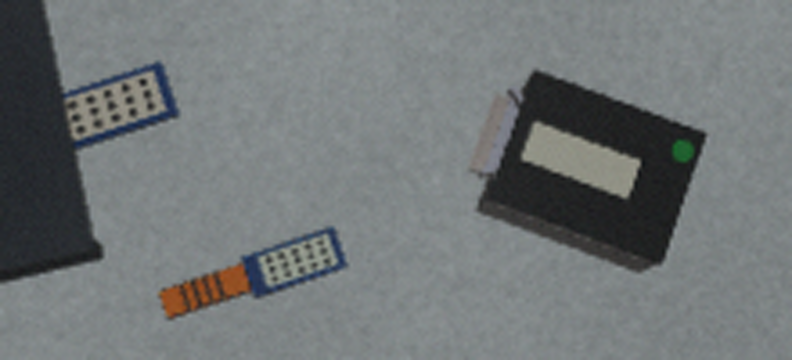

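The crop confirms the middle-sized slide: its blade sticks out from the shelf with dots up and is about 44 mm wide. The holder's lip and mouth face the shelf. Next I'll compute the geometry.

```bash
python3 - <<'E'
from h import *
a=snap('top');b=snap('side')
f=lambda u,v,z:onz(a,u,v,z)[:2]
S=[f(204.4,157.5,.008),f(209.4,172,.008),f(180.8,180.8,.008),f(177.5,166.4,.008)]
print('slide',np.round(S,3),'w',np.linalg.norm(S[0]-S[1]),'dirs',[np.degrees(np.arctan2(*(x)[::-1])) for x in (S[1]-S[2],S[0]-S[3])])
h=[f(348.6,169.4,.064),f(396.1,186.9,.064),f(335.3,205.6,.064)]
print('holder',np.round(h,4),'mid',(h[0]+h[2])/2,np.linalg.norm(h[0]-h[2]),np.linalg.norm(h[1]-h[0]),'out dir',np.degrees(np.arctan2(*(h[0]-h[1])[::-1])), 'front nrm', np.degrees(np.arctan2(*(h[0]-h[2])[::-1]))+90)
s0=f(171,126,.044);s1=f(187.5,210,.044);print('shelf',s0,s1,np.linalg.norm(s0-s1),np.degrees(np.arctan2(*(s0-s1)[::-1]))-90-0)
st=robot.get_state();print(R.from_euler('xyz',st['orientation']).as_matrix().round(3))
E
```

```text
slide [[0.65  0.265]
 [0.609 0.251]
 [0.585 0.329]
 [0.626 0.339]] w 0.04338854904555581 dirs [np.float64(-73.09664313485305), np.float64(-71.73496528689913)]
holder [[ 0.5968 -0.1167]
 [ 0.5487 -0.2364]
 [ 0.5019 -0.078 ]] mid [ 0.54935515 -0.09732606] 0.10253384917183286 0.12905136622677207 out dir 68.10905449660136 front nrm 67.84210697911729
shelf [0.72877929 0.3519155 ] [0.49866658 0.30382231] 0.23508469453478878 -78.19519511518246
[[-0.96   0.279 -0.   ]
 [ 0.279  0.96  -0.001]
 [ 0.    -0.001 -1.   ]]
```

Emit:
step_arm:
  steps:
    - [[0, 0, 0, 0, 0, 0.14, 1], [0, 0, 0, 0, 0, 0.14, 1], [0, 0, 0, 0, 0, 0.14, 1], [0, 0, 0, 0, 0, 0.14, 1], [0, 0, 0, 0, 0, 0.14, 1], [0, 0, 0, 0, 0, 0.14, 1], [0, 0, 0, 0, 0, 0.14, 1], [-0.0273, 0.0297, 0, 0, 0, 0, 1], [-0.0273, 0.0297, 0, 0, 0, 0, 1], [-0.0273, 0.0297, 0, 0, 0, 0, 1], [-0.0273, 0.0297, 0, 0, 0, 0, 1], [-0.0273, 0.0297, 0, 0, 0, 0, 1], [-0.0273, 0.0297, 0, 0, 0, 0, 1], [-0.0273, 0.0297, 0, 0, 0, 0, 1], [-0.0273, 0.0297, 0, 0, 0, 0, 1], [-0.0273, 0.0297, 0, 0, 0, 0, 1], [-0.0273, 0.0297, 0, 0, 0, 0, 1], [-0.0273, 0.0297, 0, 0, 0, 0, 1], [-0.0273, 0.0297, 0, 0, 0, 0, 1], [-0.0273, 0.0297, 0, 0, 0, 0, 1]]

```text
t: 2.25
eef_pos: [0.6233, 0.2821, 0.2311]
orientation: [-3.141, -0.0, 1.879]
ft_force: [0.8, 0.1, 0.5]
grip_width: 1.0
grasp_force: 0.0
```

Emit:
step_arm:
  steps:
    - [[0, 0, 0.02, 0, 0, 0, 1], [0, 0, 0.02, 0, 0, 0, 1], [0, 0, 0.01, 0, 0, 0, 1], [0, 0, 0, 0, 0, 0, 1], [0, 0, 0, 0, 0, 0, 1]]

```text
t: 2.75
eef_pos: [0.6221, 0.2834, 0.182]
orientation: [3.141, -0.0, 1.879]
ft_force: [-0.5, 0.1, 0.1]
grip_width: 1.002
grasp_force: 0.0
```

```bash
python3 - <<'E'
from h import *
s=snap('wrist','w1.png'); print(s['origin'],s['rotation'].round(2))
st=robot.get_state();print(st['eef_pos'],np.degrees(st['orientation']))
E
```

```text
[0.59695825 0.36228907 0.32554912] [[ 0.95 -0.29 -0.1 ]
 [ 0.3   0.9   0.3 ]
 [ 0.   -0.32  0.95]]
[0.6223213  0.28348757 0.18264979] [ 1.79883776e+02 -3.30007228e-03  1.07677798e+02]
```

View pics/w1.png

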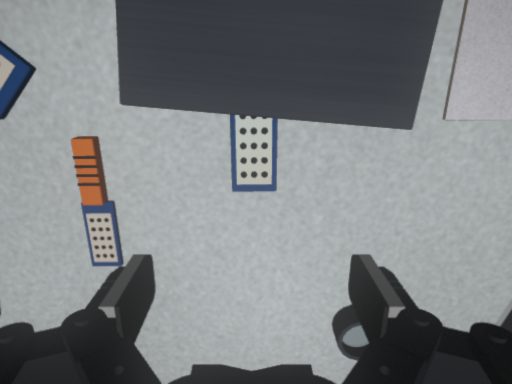

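The wrist view shows the blade straight on: edges at columns 232 and 277, tip at row 190, shelf edge at row 115. Fingers at columns 130 and 375.

```bash
cat >> h.py <<'E'
def tool(P,yaw_t=None):
    st=robot.get_state();M=R.from_euler('xyz',st['orientation']).as_matrix()
    return (M.T@(np.array(P)-st['eef_pos'])).round(4)
E
python3 - <<'E'
from h import *
s=snap('wrist');H=hsv(s)
m=cv2.inRange(H,(100,100,40),(125,255,255));m[:,:200]=0;m=cv2.morphologyEx(m,cv2.MORPH_CLOSE,np.ones((15,15)))
c=max(cv2.findContours(m,0,2)[0],key=cv2.contourArea)
ys,xs=np.where(m[:,200:320]);xs=xs+200
L=[];Rr=[]
for y in range(125,186,5):
    r=xs[ys==y];L.append(onz(s,r.min(),y,.008)[:2]);Rr.append(onz(s,r.max()+1,y,.008)[:2])
L=np.array(L);Rr=np.array(Rr);mid=(L+Rr)/2
d=mid[-1]-mid[0];tip=onz(s,254,ys.max()+1,.008)
print(np.linalg.norm(L-Rr,axis=1).round(4),np.degrees(np.arctan2(d[1],d[0])),np.degrees(np.arctan2(*(L[-1]-L[0])[::-1])),np.degrees(np.arctan2(*(Rr[-1]-Rr[0])[::-1])),tip)
d/=np.linalg.norm(d);g=tip[:2]-.028*d
print('grasp',g,tool([*g,.001]))
E
```

```text
[0.0427 0.042  0.0422 0.0424 0.0426 0.0428 0.0421 0.0413 0.0415 0.0417
 0.0419 0.0421 0.0423] -71.78102200271736 -71.58391805327459 -71.97809004743657 [0.63328114 0.25916423 0.008     ]
grasp [0.62452696 0.28576055] [0.0015 0.0022 0.1818]
```

Emit:
step_arm:
  steps:
    - [[0.0015, 0.0022, 0.03, 0, 0, -0.009, 1], [0, 0, 0.03, 0, 0, 0, 1], [0, 0, 0.03, 0, 0, 0, 1], [0, 0, 0.03, 0, 0, 0, 1], [0, 0, 0.03, 0, 0, 0, 1], [0, 0, 0.02, 0, 0, 0, 1], [0, 0, 0.011, 0, 0, 0, 1], [0, 0, 0, 0, 0, 0, 1], [0, 0, 0, 0, 0, 0, 0.3], [0, 0, 0, 0, 0, 0, -0.2], [0, 0, 0, 0, 0, 0, -0.2], [0, 0, 0, 0, 0, 0, -0.2], [0, 0, 0, 0, 0, 0, -0.2], [0, 0, 0, 0, 0, 0, -0.2]]
  force: 40

```text
t: 4.25
eef_pos: [0.6246, 0.2855, 0.0022]
orientation: [3.139, -0.0, 1.888]
ft_force: [0.1, -0.3, 6.1]
grip_width: 0.493
grasp_force: 40.6
```

Emit:
step_arm:
  steps:
    - [[0, 0, -0.001, 0, 0, 0, -0.2], [-0.005, 0, 0, 0, 0, 0, -0.2], [-0.01, 0, 0, 0, 0, 0, -0.2], [-0.014, 0, 0, 0, 0, 0, -0.2], [-0.014, 0, 0, 0, 0, 0, -0.2], [-0.014, 0, 0, 0, 0, 0, -0.2], [-0.014, 0, 0, 0, 0, 0, -0.2], [-0.014, 0, 0, 0, 0, 0, -0.2], [-0.014, 0, 0, 0, 0, 0, -0.2], [-0.014, 0, 0, 0, 0, 0, -0.2], [-0.014, 0, 0, 0, 0, 0, -0.2], [-0.01, 0, 0, 0, 0, 0, -0.2], [-0.004, 0, 0, 0, 0, 0, -0.2], [0, 0, 0, 0, 0, 0, -0.2], [0, 0, 0, 0, 0, 0, -0.2]]

```text
t: 5.75
eef_pos: [0.6684, 0.1499, 0.0022]
orientation: [3.14, 0.001, 1.887]
ft_force: [0.3, -0.6, 5.8]
grip_width: 0.498
grasp_force: 41.2
```

```bash
python3 - <<'E'
from h import *
t=snap('top');cv2.imwrite('pics/d.png',cv2.resize(t['pixels'][100:240,150:330,::-1],None,fx=3.5,fy=3.5))
E
```

```text
(no output)
```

View pics/d.png

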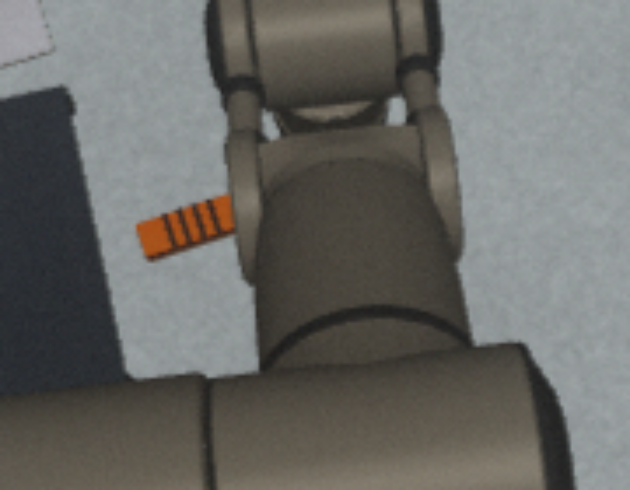

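The handle is fully out from under the shelf (about 30 mm gap). Releasing and moving over the handle.

Emit:
step_arm:
  steps:
    - [[0, 0, 0, 0, 0, 0, 0.4], [0, 0, 0, 0, 0, 0, 0.6], [0, 0, 0, 0, 0, 0, 0.8], [0, 0, -0.02, 0, 0, 0, 0.8], [0, 0, -0.04, 0, 0, 0, 0.8], [0, 0, -0.04, 0, 0, 0, 0.8], [0, 0, -0.04, 0, 0, 0, 0.8], [0.03, 0, -0.02, 0, 0, 0, 0.8], [0.03, 0, -0.01, 0, 0, 0, 0.8], [0.03, 0, 0, 0, 0, 0, 0.8], [0.027, 0, 0, 0, 0, 0, 0.8], [0, 0, 0, 0, 0, 0, 0.8], [0, 0, 0, 0, 0, 0, 0.8]]

```text
t: 7.1
eef_pos: [0.6308, 0.2625, 0.171]
orientation: [-3.141, 0.0, 1.889]
ft_force: [-0.1, 0.2, 0.7]
grip_width: 0.901
grasp_force: 0.0
```

```bash
python3 - <<'E'
from h import *
s=snap('wrist','w2.png');H=hsv(s)
m=cv2.inRange(H,(4,140,60),(20,255,255));m=cv2.morphologyEx(m,cv2.MORPH_CLOSE,np.ones((11,11)))
for c in cv2.findContours(m,0,2)[0]:
    if cv2.contourArea(c)>150:
        r=cv2.minAreaRect(c);b=cv2.boxPoints(r);w=np.array([onz(s,*p,.02)[:2] for p in b]);print(b.round(),w.round(4).tolist())
        c_=w.mean(0);print(c_,np.linalg.norm(w-np.roll(w,1,0),axis=1),[np.degrees(np.arctan2(*(w[i]-w[i-1])[::-1])) for i in range(4)],tool([*c_,.004]))
E
```

```text
[[237. 123.]
 [266. 123.]
 [266. 218.]
 [237. 218.]] [[0.6056, 0.2998], [0.6292, 0.3076], [0.6581, 0.2238], [0.6322, 0.2153]]
[0.63127994 0.26160754] [0.0886028  0.02488335 0.08859784 0.02730691] [np.float64(107.43867802928207), np.float64(18.21925434297626), np.float64(-70.99401620960218), np.float64(-161.7700718692867)] [-1.00e-04  1.00e-04  1.67e-01]
[[ 58. 113.]
 [ 80. 109.]
 [ 93. 184.]
 [ 70. 187.]] [[0.4594, 0.26], [0.4767, 0.2691], [0.4978, 0.2067], [0.4792, 0.1968]]
[0.47825837 0.23315792] [0.06626291 0.01956797 0.06584302 0.0210539 ] [np.float64(107.40466054333518), np.float64(27.495543322886956), np.float64(-71.34998918022387), np.float64(-152.0201148949986)] [ 0.0206 -0.1541  0.1671]
```

View pics/w2.png

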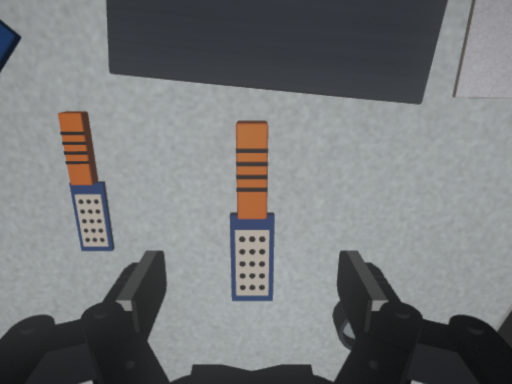

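The whole slide is clear, with the handle under the gripper at columns 237–266, rows 123–218, shoulder at row 218. Grasping and lifting.

Emit:
step_arm:
  steps:
    - [[0, 0, 0.04, 0, 0, 0, 0.8], [0, 0, 0.04, 0, 0, 0, 0.8], [0, 0, 0.04, 0, 0, 0, 0.8], [0, 0, 0.03, 0, 0, 0, 0.6], [0, 0, 0.017, 0, 0, 0, 0.4], [0, 0, 0, 0, 0, 0, 0], [0, 0, 0, 0, 0, 0, -0.6], [0, 0, 0, 0, 0, 0, -0.6], [0, 0, 0, 0, 0, 0, -0.6], [0, 0, 0, 0, 0, 0, -0.6], [0, 0, 0, 0, 0, 0, -0.6], [0, 0, 0, 0, 0, 0, -0.6], [0, 0, -0.01, 0, 0, 0, -0.6], [0, 0, -0.03, 0, 0, 0, -0.6], [0, 0, -0.03, 0, 0, 0, -0.6], [0, 0, -0.03, 0, 0, 0, -0.6], [0, 0, 0, 0, 0, 0, -0.6]]
  force: 70

```text
t: 8.85
eef_pos: [0.6335, 0.2633, 0.1098]
orientation: [3.133, -0.0, 1.888]
ft_force: [0.1, 0.4, -0.3]
grip_width: 0.306
grasp_force: 71.6
```

```bash
python3 - <<'E'
from h import *
t=snap('top');
cv2.imwrite('pics/e.png',cv2.resize(t['pixels'][155:235,320:405,::-1],None,fx=7,fy=7,interpolation=cv2.INTER_CUBIC))
b=snap('side');cv2.imwrite('pics/e2.png',cv2.resize(b['pixels'][225:295,280:350,::-1],None,fx=8,fy=8,interpolation=cv2.INTER_CUBIC))
im=np.zeros((560,1000,3),np.uint8)
E
```

```text
(no output)
```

View pics/e.png

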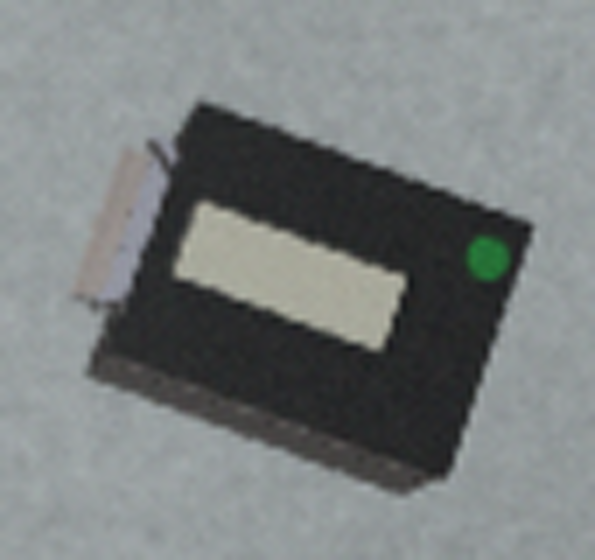

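Crop of the holder: roof corners at crop (203,102), (533,227), (447,478) and (97,353), with the mouth and lip on the left. I'll compute the approach.

```bash
python3 - <<'E'
from h import *
t=snap('top')
p=[onz(t,320+(x-3)/7,155+(y-3)/7,.064)[:2] for x,y in[(203,102),(533,227),(447,478),(97,353)]]
w=[onz(t,320+(x-3)/7,155+(y-3)/7,.064)[:2] for x,y in[(201,200),(407,275),(383,352),(174,276)]]
ang=lambda v:np.degrees(np.arctan2(v[1],v[0]))
print(np.round(p,4),'sides',[ang(p[0]-p[1]),ang(p[3]-p[2]),ang(p[0]-p[3])+90,ang(p[1]-p[2])+90, ang(w[0]-w[1]),ang(w[3]-w[2])])
print([np.linalg.norm(p[i]-p[i-1]) for i in range(4)])
O=(p[0]+p[3])/2;cen=np.mean(p,0);wc=np.mean(w,0)
print('O',O,'cen',cen,'win',wc)
for a in(67,68,69):
    u=np.array([np.cos(np.radians(a)),np.sin(np.radians(a))]);n=np.array([-u[1],u[0]])
    print(a,'O from cen',cen+.065*u,'axis offs win-cen',(wc-cen)@n)
E
```

```text
[[ 0.5975 -0.1166]
 [ 0.5485 -0.2354]
 [ 0.4559 -0.198 ]
 [ 0.5035 -0.0733]] sides [np.float64(67.56004938798279), np.float64(69.0944546499838), np.float64(65.25017435884664), np.float64(67.998434246194), np.float64(68.47453696531785), np.float64(68.61399173166808)]
[np.float64(0.10354045961412205), np.float64(0.12851057064478302), np.float64(0.09988460693234374), np.float64(0.1334957695181762)]
O [ 0.55050996 -0.0949475 ] cen [ 0.52633759 -0.15581938] win [ 0.53143434 -0.14564212]
67 O from cen [ 0.55173511 -0.09598656] axis offs win-cen -0.0007150174493098455
68 O from cen [ 0.55068702 -0.09555243] axis offs win-cen -0.0009131621601325894
69 O from cen [ 0.54963151 -0.09513665] axis offs win-cen -0.0011110287129153548
```

Emit:
step_arm:
  steps:
    - [[0, 0, 0, 0, 0, 0.14, -0.6], [0, 0, 0, 0, 0, 0.14, -0.6], [0, 0, 0, 0, 0, 0.14, -0.6], [0, 0, 0, 0, 0, 0.14, -0.6], [0, 0, 0, 0, 0, 0.138, -0.6], [-0.0217, 0.007, 0, 0, 0, 0, -0.6], [-0.0217, 0.007, 0, 0, 0, 0, -0.6], [-0.0217, 0.007, 0, 0, 0, 0, -0.6], [-0.0217, 0.007, 0, 0, 0, 0, -0.6], [-0.0217, 0.007, 0, 0, 0, 0, -0.6], [-0.0217, 0.007, 0, 0, 0, 0, -0.6], [-0.0217, 0.007, 0, 0, 0, 0, -0.6], [-0.0217, 0.007, 0, 0, 0, 0, -0.6], [0, 0, 0.02, 0, 0, 0, -0.6], [0, 0, 0.02, 0, 0, 0, -0.6], [0, 0, 0.015, 0, 0, 0, -0.6], [0, 0, 0, 0, 0, 0, -0.6], [0, 0, 0, 0, 0, 0, -0.6]]

```text
t: 10.8
eef_pos: [0.6179, 0.0804, 0.0482]
orientation: [-3.139, 0.001, 1.19]
ft_force: [0.1, -0.4, -0.7]
grip_width: 0.307
grasp_force: 71.5
```

```bash
python3 - <<'E'
from h import *
s=snap('wrist','w3.png');b=snap('side')
print(robot.get_state()['eef_pos'],robot.get_state()['orientation'])
cv2.imwrite('pics/w3.png',np.vstack([cv2.resize(s['pixels'][:,:,::-1],(512,384)),]))
cv2.imwrite('pics/s3.png',cv2.resize(b['pixels'][150:300,210:350,::-1],None,fx=4,fy=4,interpolation=cv2.INTER_CUBIC))
E
```

```text
[0.61887099 0.08043964 0.04969253] [ 3.14103430e+00 -3.32872875e-04  1.18988904e+00]
```

View pics/w3.png

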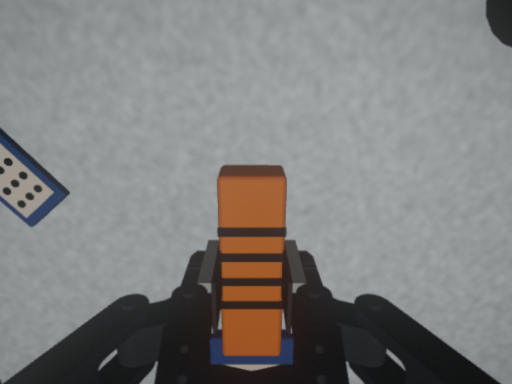

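View pics/s3.png

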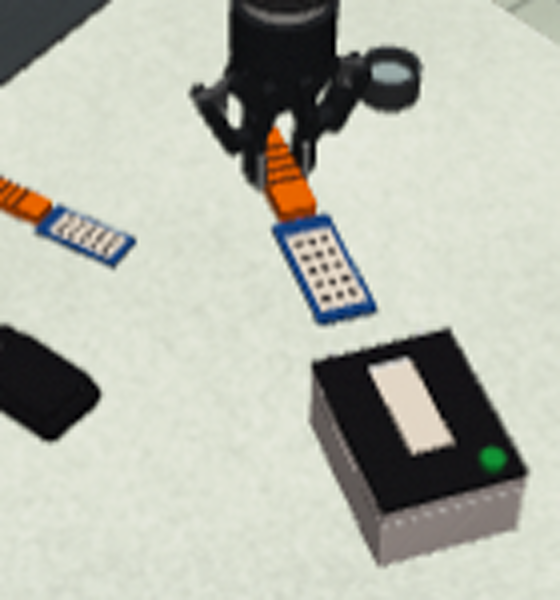

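The side view shows the blade level ahead of the holder: tip corners at crop (318,323) and (377,310), holder roof front corners at (313,362) and (449,329). Measuring their relative pose from this one view cancels the calibration bias.

```bash
python3 - <<'E'
from h import *
b=snap('side');H=hsv(b)
S=np.mean([robot.get_state()['eef_pos'] for _ in range(3)],0);print(S)
m=cv2.inRange(H,(100,90,40),(125,255,255));k=np.zeros_like(m);k[195:235,272:310]=1;m*=k
m=cv2.morphologyEx(m,cv2.MORPH_CLOSE,np.ones((9,9)))
c=max(cv2.findContours(m,0,2)[0],key=cv2.contourArea);q=cv2.approxPolyDP(c,3,True)[:,0];print('blade poly',q.tolist())
f=lambda x,y,z:onz(b,210+(x-1.5)/4,150+(y-1.5)/4,z)[:2]
h=[f(313,362,.064),f(449,329,.064),f(527,468,.064),f(383,517,.064)]
wn=[f(368,364,.064),f(407,357,.064),f(455,442,.064),f(413,454,.064)]
ang=lambda v:np.degrees(np.arctan2(v[1],v[0]))
print(np.round(h,4),[np.linalg.norm(h[i]-h[i-1]) for i in range(4)],ang(h[0]-h[3]),ang(h[1]-h[2]),ang(h[1]-h[0])+90)
cen=np.mean(h,0);wc=np.mean(wn,0)
bl=[f(318,323,.0535),f(377,310,.0535),f(328,215,.0535),f(273,225,.0535)]
print('blade',np.round(bl,4),'L edges',ang(bl[3]-bl[0]),ang(bl[2]-bl[1]),[np.linalg.norm(bl[i]-bl[i-1]) for i in range(4)])
a=np.radians(68.2);u=np.array([np.cos(a),np.sin(a)]);n=np.array([-u[1],u[0]])
print('cen',cen,'O',cen+.065*u,'win off',(wc-cen)@n)
tip=(bl[0]+bl[1])/2;sh=(bl[2]+bl[3])/2
for P in(tip,sh):print('holder frame x,y', (P-cen)@u-.065,(P-cen)@n)
print('tcp off', (S[:2]-cen)@n, (S[:2]-cen)@u-.065)
E
```

```text
[0.61899868 0.08044932 0.04996742]
blade poly [[279, 206], [290, 230], [303, 227], [291, 203]]
[[ 0.5064 -0.0827]
 [ 0.5975 -0.1203]
 [ 0.5505 -0.2374]
 [ 0.4534 -0.206 ]] [np.float64(0.13426389759010837), np.float64(0.09861692516912877), np.float64(0.1261734522811426), np.float64(0.10206419425662953)] 66.75575149756307 68.1257540537767 67.53255380904884
blade [[ 0.5396 -0.0518]
 [ 0.5793 -0.0692]
 [ 0.6173  0.0224]
 [ 0.5796  0.0405]] L edges 66.58261633191461 67.49636619024713 [np.float64(0.10061436187589985), np.float64(0.04334216492096649), np.float64(0.09918008184604817), np.float64(0.04179246299727569)]
cen [ 0.52695156 -0.16161684] O [ 0.55109046 -0.10126526] win off 0.00020912861902847024
holder frame x,y 0.040943782348746946 0.007355359927944456
holder frame x,y 0.14081722226031734 0.0053264572685574885
tcp off 0.004431131938964647 0.19393834127614407
```

```bash
cat > q.py <<'E'
from h import *
def quad(s,m,z):
    c=max(cv2.findContours(m,0,1)[0],key=cv2.contourArea)[:,0].astype(float)
    hull=cv2.convexHull(c.astype(np.float32))
    e=2
    while True:
        q=cv2.approxPolyDP(hull,e,True)[:,0]
        if len(q)<=4:break
        e+=.3
    L=[]
    for i in range(4):
        p,r=q[i],q[(i+1)%4];d=(r-p)/np.linalg.norm(r-p);l=np.linalg.norm(r-p)
        v=c-p;t=v@d;o=np.abs(v@[-d[1],d[0]])
        k=c[(t>.12*l)&(t<.88*l)&(o<1.6)]
        vx,vy,x,y=cv2.fitLine(k.astype(np.float32),cv2.DIST_HUBER,0,.01,.01).ravel()
        n=np.array([-vy,vx]);x0=np.array([x,y]);cen=q.mean(0)
        if n@(x0-cen)<0:n=-n
        L.append((n,n@x0+.5))
    P=[np.linalg.solve([L[i-1][0],L[i][0]],[L[i-1][1],L[i][1]]) for i in range(4)]
    return np.array(P),np.array([onz(s,*p,z)[:2] for p in P])
def rep(n,w):
    e=[w[i]-w[i-1] for i in range(4)]
    print(n,w.mean(0).round(4),'sides',[round(np.linalg.norm(x)*1000,1) for x in e],'ang',[round(np.degrees(np.arctan2(x[1],x[0]))%180,1) for x in e])
E
python3 - <<'E'
from q import *
a=np.radians(68.2);u=np.array([np.cos(a),np.sin(a)]);n=np.array([-u[1],u[0]])
cs={}
for name,(y0,y1,x0,x1) in {'top':(155,235,325,405),'side':(225,295,280,350)}.items():
    s=snap(name);g=cv2.cvtColor(s['pixels'],cv2.COLOR_RGB2GRAY);H=hsv(s)
    m=np.zeros_like(g);m[y0:y1,x0:x1]=(g[y0:y1,x0:x1]<58)*255
    m=cv2.morphologyEx(cv2.morphologyEx(m,cv2.MORPH_OPEN,np.ones((3,3))),cv2.MORPH_CLOSE,np.ones((7,7)))
    P,w=quad(s,m,.064);print(P.round(1).tolist());rep(name+' roof',w);cs[name]=w.mean(0)
    k=np.zeros_like(g);k[y0:y1,x0:x1]=255
    wm=cv2.inRange(H,(0,0,120),(180,110,255))&k
    # window = bright blob inside roof
    roof=cv2.fillConvexPoly(np.zeros_like(g),P.mean(0).astype(int)+((P-P.mean(0))*.9).astype(int),255)
    P2,w2=quad(s,wm&roof,.06);rep(name+' window',w2);print('win lat vs roof',(w2.mean(0)-w.mean(0))@n)
    if name=='side':
        m=cv2.inRange(H,(100,90,40),(125,255,255));k=np.zeros_like(m);k[195:235,272:310]=255;m&=k
        m=cv2.morphologyEx(m,cv2.MORPH_CLOSE,np.ones((9,9)))
        P,b=quad(s,m,.054);rep('blade',b)
        S=robot.get_state()['eef_pos'][:2]
        print('blade lat vs roof',(b.mean(0)-cs['side'])@n,'vs tcp',(b.mean(0)-S)@n,'blade x from tcp',(b.mean(0)-S)@u,'front x',(b.mean(0)-cs['side'])@u-.065)
for c in cs.values():print('tcp lat vs roof',(S-c)@n,(S-c)@u-.065)
E
```

```text
[[348.0, 169.1999969482422], [394.20001220703125, 186.5], [383.70001220703125, 223.39999389648438], [334.70001220703125, 205.10000610351562]]
top roof [ 0.5263 -0.1555] sides [np.float64(101.8), np.float64(126.0), np.float64(100.8), np.float64(131.5)] ang [np.float64(157.7), np.float64(67.7), np.float64(160.9), np.float64(68.2)]
top window [ 0.5322 -0.1459] sides [np.float64(30.5), np.float64(78.4), np.float64(30.4), np.float64(82.6)] ang [np.float64(154.5), np.float64(67.6), np.float64(162.4), np.float64(67.7)]
win lat vs roof -0.001949428506536568
[[321.6000061035156, 232.10000610351562], [341.5, 268.5], [305.29998779296875, 278.1000061035156], [286.79998779296875, 240.6999969482422]]
side roof [ 0.5251 -0.1621] sides [np.float64(100.9), np.float64(131.3), np.float64(99.0), np.float64(130.9)] ang [np.float64(157.8), np.float64(67.7), np.float64(157.6), np.float64(68.5)]
side window [ 0.5329 -0.149 ] sides [np.float64(78.4), np.float64(30.0), np.float64(79.4), np.float64(31.2)] ang [np.float64(66.8), np.float64(156.8), np.float64(67.7), np.float64(155.0)]
win lat vs roof -0.0023761090719613036
blade [ 0.5793 -0.0143] sides [np.float64(43.8), np.float64(100.4), np.float64(45.6), np.float64(99.0)] ang [np.float64(160.7), np.float64(68.2), np.float64(158.8), np.float64(67.1)]
blade lat vs roof 0.004615947324803443 vs tcp 0.001687761405150326 blade x from tcp -0.10270936090866456 front x 0.09236016615797527
tcp lat vs roof 0.0015005646358062924 0.18848736855207587
tcp lat vs roof 0.0029281859196531174 0.19506952706663983
```

Emit:
step_arm:
  steps:
    - [[0, 0.004, -0.0025, 0, 0, 0, -0.6], [-0.015, 0, 0, 0, 0, 0, -0.6], [-0.01, 0, 0, 0, 0, 0, -0.6], [-0.005, 0, 0, 0, 0, 0, -0.6], [-0.005, 0, 0, 0, 0, 0, -0.6], [0, 0, 0, 0, 0, 0, -0.6]]

```text
t: 11.65
eef_pos: [0.609, 0.0455, 0.0518]
orientation: [-3.141, 0.0, 1.189]
ft_force: [-0.1, 0.7, -0.9]
grip_width: 0.308
grasp_force: 71.5
```

Emit:
step_arm:
  steps:
    - [[-0.005, 0, 0, 0, 0, 0, -0.6], [-0.005, 0, 0, 0, 0, 0, -0.6], [0, 0, 0, 0, 0, 0, -0.6]]

```text
t: 11.95
eef_pos: [0.6053, 0.0366, 0.0517]
orientation: [-3.141, 0.0, 1.189]
ft_force: [0.5, -0.2, -1.2]
grip_width: 0.307
grasp_force: 71.5
```

```bash
cat > st.py <<'E'
from q import *
st=robot.get_state();M=R.from_euler('xyz',st['orientation']).as_matrix()
print('F tool',(M.T@st['ft_force']).round(1),'T tool',(M.T@st['wrist_torque']).round(2),st['eef_pos'],st['orientation'],st['t'])
b=snap('side')
cv2.imwrite('pics/s_%d.png'%(st['t']*100),cv2.resize(b['pixels'][185:285,260:345,::-1],None,fx=6,fy=6,interpolation=cv2.INTER_CUBIC))
E
python3 st.py; ls pics
```

```text
F tool [-0.   0.5  1.2] T tool [-0.06  0.08 -0.  ] [0.605296   0.03659393 0.05174533] [-3.14135648e+00  1.35877216e-04  1.18947583e+00] 11.95
a.png
b.png
c.png
d.png
e.png
e2.png
s3.png
s_1195.png
w1.png
w2.png
w3.png
```

Emit:
step_arm:
  steps:
    - [[-0.004, 0, 0, 0, 0, 0, -0.6], [-0.004, 0, 0, 0, 0, 0, -0.6], [0, 0, 0, 0, 0, 0, -0.6]]

```text
t: 12.3
eef_pos: [0.6024, 0.0292, 0.0518]
orientation: [-3.141, 0.0, 1.189]
ft_force: [0.0, -0.2, -1.5]
grip_width: 0.304
grasp_force: 71.5
```

Emit:
step_arm:
  steps:
    - [[-0.004, 0, 0, 0, 0, 0, -0.6], [-0.004, 0, 0, 0, 0, 0, -0.6], [0, 0, 0, 0, 0, 0, -0.6]]

```text
t: 12.6
eef_pos: [0.5994, 0.0217, 0.0518]
orientation: [-3.141, 0.0, 1.189]
ft_force: [0.8, -0.7, -0.8]
grip_width: 0.305
grasp_force: 71.5
```

```bash
python3 st.py
```

```text
F tool [-0.4  1.   0.8] T tool [-0.01  0.06  0.01] [0.59937573 0.02169727 0.05179719] [-3.14144079e+00  1.06490852e-04  1.18932269e+00] 12.6
```

Emit:
step_arm:
  steps:
    - [[-0.008, 0, 0, 0, 0, 0, -0.6], [-0.008, 0, 0, 0, 0, 0, -0.6], [-0.008, 0, 0, 0, 0, 0, -0.6], [0, 0, 0, 0, 0, 0, -0.6]]

```text
t: 13.05
eef_pos: [0.5902, -0.0013, 0.0518]
orientation: [-3.141, 0.0, 1.188]
ft_force: [-0.5, 0.1, -1.2]
grip_width: 0.307
grasp_force: 71.5
```

Emit:
step_arm:
  steps:
    - [[-0.008, 0, 0, 0, 0, 0, -0.6], [-0.008, 0, 0, 0, 0, 0, -0.6], [-0.008, 0, 0, 0, 0, 0, -0.6], [0, 0, 0, 0, 0, 0, -0.6]]

```text
t: 13.45
eef_pos: [0.5813, -0.0235, 0.0518]
orientation: [-3.141, 0.0, 1.189]
ft_force: [-0.8, 0.6, -1.4]
grip_width: 0.305
grasp_force: 71.5
```

```bash
python3 st.py
```

```text
F tool [ 0.2 -0.9  1.4] T tool [-0.02  0.07  0.03] [ 0.58133232 -0.0234532   0.05180423] [-3.14137189e+00  1.79093295e-04  1.18863894e+00] 13.45
```

Emit:
step_arm:
  steps:
    - [[-0.008, 0, 0, 0, 0, 0, -0.6], [-0.008, 0, 0, 0, 0, 0, -0.6], [-0.008, 0, 0, 0, 0, 0, -0.6], [-0.004, 0, 0, 0, 0, 0, -0.6], [0, 0, 0, 0, 0, 0, -0.6]]

```text
t: 14.0
eef_pos: [0.5711, -0.049, 0.0518]
orientation: [-3.142, -0.0, 1.189]
ft_force: [0.1, 0.1, -1.3]
grip_width: 0.306
grasp_force: 71.5
```

Emit:
step_arm:
  steps:
    - [[-0.002, 0, 0, 0, 0, 0, -0.6], [-0.002, 0, 0, 0, 0, 0, -0.6], [0, 0, 0, 0, 0, 0, -0.6]]

```text
t: 14.3
eef_pos: [0.5698, -0.0521, 0.0518]
orientation: [3.142, -0.0, 1.19]
ft_force: [-0.4, 0.4, -0.2]
grip_width: 0.308
grasp_force: 71.5
```

Emit:
step_arm:
  steps:
    - [[-0.001, 0, 0, 0, 0, 0, -0.6], [-0.001, 0, 0, 0, 0, 0, -0.6], [0, 0, 0, 0, 0, 0, -0.6]]

```text
t: 14.6
eef_pos: [0.5691, -0.0539, 0.0518]
orientation: [-3.142, -0.0, 1.19]
ft_force: [0.2, 1.0, -2.3]
grip_width: 0.303
grasp_force: 71.5
```

Emit:
step_arm:
  steps:
    - [[-0.001, 0, 0, 0, 0, 0, -0.6], [-0.001, 0, 0, 0, 0, 0, -0.6], [0, 0, 0, 0, 0, 0, -0.6]]

```text
t: 14.9
eef_pos: [0.5687, -0.0548, 0.0519]
orientation: [3.141, -0.002, 1.19]
ft_force: [1.4, 4.6, -1.0]
grip_width: 0.312
grasp_force: 71.4
```

Emit:
step_arm:
  steps:
    - [[-0.001, 0, 0, 0, 0, 0, -0.6], [-0.001, 0, 0, 0, 0, 0, -0.6], [0, 0, 0, 0, 0, 0, -0.6]]

```text
t: 15.2
eef_pos: [0.5688, -0.0549, 0.052]
orientation: [3.141, -0.005, 1.189]
ft_force: [4.1, 13.1, -1.7]
grip_width: 0.304
grasp_force: 71.4
```

Emit:
step_arm:
  steps:
    - [[-0.001, 0, 0, 0, 0, 0, -0.6], [-0.001, 0, 0, 0, 0, 0, -0.6], [0, 0, 0, 0, 0, 0, -0.6]]

```text
t: 15.5
eef_pos: [0.5688, -0.055, 0.0521]
orientation: [3.14, -0.007, 1.189]
ft_force: [8.3, 21.1, -2.1]
grip_width: 0.306
grasp_force: 71.4
```

Firm, purely axial contact at the expected depth, so the shoulder is on the front face. I'll relieve the push, lower onto the floor, release and lift away.

Emit:
step_arm:
  steps:
    - [[0.002, 0, 0, 0, 0, 0, -0.6], [0.0015, 0, 0.001, 0, 0, 0, -0.6], [0, 0, 0.001, 0, 0, 0, -0.6], [0, 0, 0, 0, 0, 0, -0.6], [0, 0, 0, 0, 0, 0, -0.3], [0, 0, 0, 0, 0, 0, -0.1], [0, 0, 0, 0, 0, 0, 0.1], [0, 0, 0, 0, 0, 0, 0.3], [0, 0, 0, 0, 0, 0, 0.3], [0, 0, -0.01, 0, 0, 0, 0.3], [0, 0, -0.03, 0, 0, 0, 0.3], [0, 0, -0.04, 0, 0, 0, 0.3], [0.02, 0, -0.04, 0, 0, 0, 0.3], [0.03, 0, -0.02, 0, 0, 0, 0.3], [0.03, 0, 0, 0, 0, 0, 0.3], [0.03, 0, 0, 0, 0, 0, 0.3], [0, 0, 0, 0, 0, 0, 0.3], [0, 0, 0, 0, 0, 0, 0.3]]

```text
t: 17.3
eef_pos: [0.6089, 0.0462, 0.1901]
orientation: [3.141, 0.0, 1.191]
ft_force: [0.8, -0.4, 0.6]
grip_width: 0.651
grasp_force: 0.0
```

```bash
python3 - <<'E'
from q import *
b=snap('side');w=snap('wrist');t=snap('top')
r=lambda s,y0,y1,x0,x1,f:cv2.resize(s['pixels'][y0:y1,x0:x1,::-1],(400,300) if f else (400,300),interpolation=cv2.INTER_CUBIC)
cv2.imwrite('pics/fin.png',np.vstack([np.hstack([r(b,200,290,260,380,1),r(t,150,240,290,410,1)]),np.hstack([r(w,0,384,0,512,1),r(b,0,384,0,512,1)])]))
st=robot.get_state();print(st['eef_pos'],st['grip_width'],st['ft_force'])
E
```

```text
[0.60876822 0.04487925 0.18996698] 0.6478565972289089 [0.15051668 0.04956949 0.33443775]
```

View pics/fin.png

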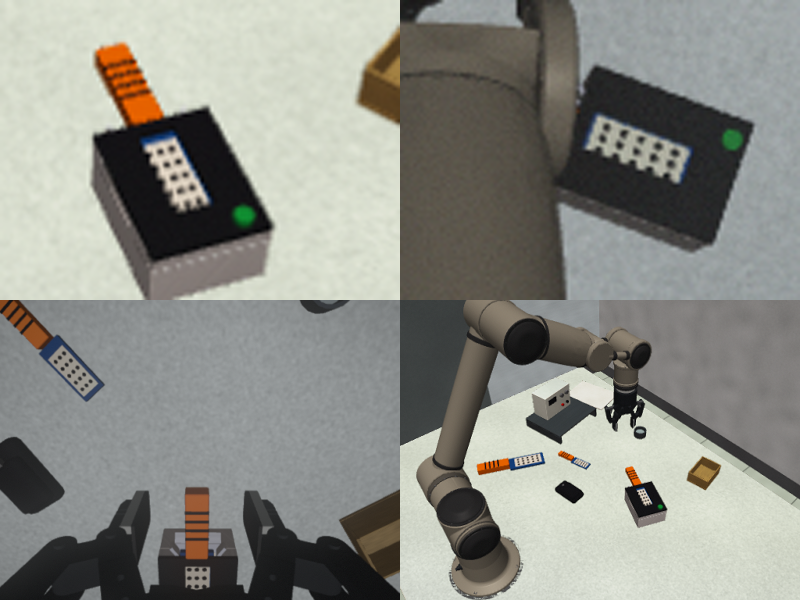

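The final views show the dots in the window, the handle's shoulder on the holder's front face, the blade straight in the slot, and the gripper clear. The mouse, lens and parts box haven't been touched. Handing in.

```bash
python3 -c "
from rig import robot
print(robot.job_done())"
```

```text
the job is handed in; nothing more can be done
None
```

The target slide is pulled clear of the shelf, pushed home dots up in the backlit holder with its shoulder on the front face, and released; I handed the job in at about 17.5 s, and no verdict came back.

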